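# Set out the model-building tray

## Task

Set out the model-building tray: put the blue wing, the silver clamp, the white dish and the steel tweezers each on the black pad that shows its yellow silhouette, lying flat, centred on the silhouette and (the long ones) lined up with it, either end first. Set each one down gently rather than dropping it, and leave the paint jar and the sanding block standing where they are.

Things in the scene. Friction and masses are not known exactly. Their poses are not given: they have to be found in the camera images.
- wing_center (a point): blue plastic one-piece wing of a model aeroplane, with two thin white stripes: 110 mm span, 28 mm chord over the middle 30 mm of the span, tapering to about 19 mm at both tips, 12 mm thick, about 30 g. The point is the wing's centre, half-way up (6 mm above its underside); x along the span, y along the chord, z up. Both ends are alike.
- clamp_center (a point): silver aluminium parallel clamp lying flat: two bars 80 mm long, 12 mm wide and 16 mm high, side by side with a 12 mm gap (36 mm over both), joined by two cross screws 26 mm either side of the middle, whose dark heads stand out 8 mm, one on each side; about 90 g. The point is the clamp's centre, half-way up (8 mm); x along the bars, y across them, z up. It looks the same after a half turn.
- dish_center (a point): small round white ceramic dish, straight-sided, 54 mm outside diameter, 22 mm high, wall 3.5 mm, open at the top, about 70 g. The point lies on its axis half-way up (11 mm); z up.
- tweezers_center (a point): steel tweezers lying flat: 105 mm long, 16 mm wide over the two arms in the middle, 10 mm high, rigid (the arms do not give), about 25 g. The point is the middle, half-way up (5 mm); x along the length towards the points, y across, z up.
- pad_wing: fixed black pad 120 x 56 x 3 mm lying on the tray, with a solid yellow silhouette of the wing in its middle. Origin: middle of the underside (the top is 3 mm higher); x along its length, z up. The silhouette is centred on the pad and runs along x.
- pad_clamp: fixed black pad 120 x 56 x 3 mm lying on the tray, with a solid yellow silhouette of the clamp in its middle. Origin: middle of the underside (the top is 3 mm higher); x along its length, z up. The silhouette is centred on the pad and runs along x.
- pad_dish: fixed black pad 120 x 56 x 3 mm lying on the tray, with a solid yellow silhouette of the dish in its middle. Origin: middle of the underside (the top is 3 mm higher); x along its length, z up. The silhouette is centred on the pad.
- pad_tweezers: fixed black pad 120 x 56 x 3 mm lying on the tray, with a solid yellow silhouette of the tweezers in its middle. Origin: middle of the underside (the top is 3 mm higher); x along its length, z up. The silhouette is centred on the pad and runs along x.
- paint_jar: bystander: small paint jar with an orange cap, 34 mm diameter, 38 mm high, standing loose on the tray; origin in the middle of its underside.
- sanding_block: bystander: cork sanding block 64 x 30 x 20 mm, lying loose on the tray; origin in the middle of its underside, x along its length.
There are look-alikes about, which are no part of the job. Leave any brown or red look-alike of the part that bears dish_center alone.

How it is judged:
By the outcome, as a careful person would: the job done as asked, in the order asked, and still so for the second after the job is handed in, with the robot touching nothing.
It also fails if it takes over 90 s, if anything falls off the work surface, if the arm or the gripper's body presses on something with over 40 N, if the wrist force passes 120 N, or if a joint passes its speed limit or range.

## Robot

A 6-joint arm with a two-finger parallel gripper is mounted at the origin on the work surface. World frame = base frame: x ahead of the robot, y to its left, z up, the work surface at z = 0. Lengths are in m, angles in rad, forces in N, time in s.
With the tool pointing down it reaches from about 0.35 to 0.775 m from the base axis. Payload 7.3 kg.
Tool frame: the origin (TCP) lies at the very end of the fingers, on their centre line; the grasp point (between the pads) lies grip_point_offset behind it (grip_point_offset is the distance from the TCP to the grasp point, in m); z points along the fingers, y is the direction in which the jaws open and shut (so a half turn about z gives the same grasp; the last joint's range is limited). The gripper opens to 92 mm and grips with 3 to 60 N. Pads are 19 mm wide; open, the fingers measure 130 mm over their backs; the gripper's body (75 mm by 190 mm) begins 47 mm behind the grasp point.
Start: joints at [1.035, 0.342, 1.524, -0, 1.275, -0.146], TCP at [0.199, 0.486, 0.227] pointing down, gripper open.
Joint ranges: [-2.53, 2.53], [-0.77, 2.02], [0.04, 2.7], [-1, 4.14], [0.28, 2.66], [-3.11, 3.11]. Speed limits (rad/s): [2.57, 2.57, 3.14, 3.14, 3.14, 3.14].

## Interface

Orientations are given as [roll, pitch, yaw] about the fixed x, y, z axes, in that order (R = Rz(yaw) Ry(pitch) Rx(roll)).
In Python, from cell import * gives the robot as it stands.
- The arm moves only by the shell command python3 -m inch 'ROWS' [OPENING] [FORCE]. ROWS is JSON, a list that holds one entry, the list of rows, each a list of 4 numbers: the shift along the tool's x, y, z in mm, then the turn about the tool's z in rad. In form: [[[x, y, z, roll], ...]]. A call has 1 to 10 rows; each row shifts and turns the commanded pose from where the row before left it, along the tool's axes as they then stand; what a row does not reach is not made up. A row lasts 1/8 s, in which the tool goes at most 62.5 mm and 10.7 degrees, less where a joint would pass 70% of its speed; a pose out of reach is approached as far as the arm can. A call with a gripper value outside its range is refused whole. OPENING is the closure, from -1 (fully open) to 1 (shut), set as the call begins (- or left out, the last holds). The fingers move at their own pace and stop on an object; FORCE is the grip in N (left out, the last holds). Time passes only in rows, so rows that do not move let the fingers close. It gives the time, the measured TCP pose, the force and the opening at its end, in the units of the state.
- observe(): the state, without advancing time (a new reading comes with each control period).
- read_camera(name): name is "scene" or "top" or "wrist"; returns a dict with "img" (400x640x3 uint8, blue, green, red), "fx", "fy", "cx", "cy" (pixels), "k1" (the pictures are not rectified: a ray, as slopes to the right and down, at radius r is drawn at 1 + k1 r^2 times it, then the intrinsics apply), "eye" and "rotation" of the camera in the world; the wrist camera has in their place "T_tool_cam" (4x4, takes a point from camera to tool coordinates, whose origin is the TCP and whose axes are the flange's). Camera axes: x right, y down, z forward; pixel columns grow to the right and rows downward; lengths in m; the calibration is good to about 2 mm. A picture is of the moment at which its call begins: read the wrist's pose just before it. There is no depth.
- hand_in(): hands the job in, once; it reports no verdict.
Trained networks look in the newest picture that a camera, given by its name, has taken for a name from the list of things; names that differ only in an ending like _2 or _b are one class to them, and where a whole thing is asked for, a point or a joint stands for the part that bears it (a point fixed in the world has none). Each returns a list of dicts, best first, with "conf" (0 to 1); they miss things now and then, are a little off and sometimes report something else, mostly with a low value. They report only what shows in the picture. A call takes as long as a camera call. They do not tell look-alikes from the thing itself.
- boxes_of(camera, label): "at" ([row, column] in pixels, amid what is visible of it).
- place_of(camera, label): "at" ([row, column] in pixels: a listed point, or the origin of a listed thing).
The state is a dict: "time": time; "qpos": joint angles; "qvel": joint speeds; "joint_efforts": joint torques, N m; "tool_pos": TCP position; "tool_rot": TCP orientation; "contact_force": force on the tool from outside, world axes, zero at the start; "torque": the same for the moment, N m; "opening": finger opening in m.
Only numpy, scipy, OpenCV 4.12 (cv2) and the standard library are available. Lean on these libraries where they do the work, as an engineer would, in place of code of your own. Each camera call takes 0.05 s, during which the arm holds its last target. There are 200 camera calls.

## Working session

There is one attempt and no reset: what is moved stays moved. The work goes in short steps, Python scripts to look and compute and a shell command to move; the robot and the scene stay as the last step left them, time stands still between calls to the robot, and variables do not carry over. Pictures are saved under pics/ and viewed, about 12 in all and at most 16, crops included, and the job is handed in when it is done.

```bash
ls; mkdir -p pics; python3 - <<'E'
from cell import *
import cv2
s=observe(); print({k:s[k] for k in('time','tool_pos','tool_rot','opening','contact_force')})
try: print(grip_point_offset)
except Exception as e: print(e)
for n in('top','scene'):
    c=read_camera(n); cv2.imwrite(f'pics/{n}0.png',c['img']); print(n,{k:v for k,v in c.items() if k!='img'})
    for l in 'wing_center clamp_center dish_center tweezers_center pad_wing pad_clamp pad_dish pad_tweezers paint_jar sanding_block'.split():
        print(l,[(d['at'],round(d['conf'],2)) for d in place_of(n,l)])
E
```

```text
pics
{'time': 0.0, 'tool_pos': array([0.19924884, 0.48526533, 0.2260302 ]), 'tool_rot': array([-3.14004685e+00, -2.18679499e-04,  2.75185380e+00]), 'opening': 0.0915835697310776, 'contact_force': array([0.32760878, 0.54266512, 0.42207432])}
0.0188
top {'fx': 494.44385040650445, 'fy': 494.44385040650445, 'cx': 319.881091228768, 'cy': 200.4403202852696, 'k1': -0.10730636468368329, 'eye': array([ 0.28266666, -0.01116403,  1.30817707]), 'rotation': array([-3.02578316, -0.01244935, -1.58173578])}
wing_center [([132.5, 216.8], 0.93)]
clamp_center [([121.5, 256.4], 0.93)]
dish_center [([181.1, 311.6], 0.91), ([247.5, 384.0], 0.78), ([257.2, 228.3], 0.69), ([274.5, 424.7], 0.62)]
tweezers_center [([118.4, 359.0], 0.69)]
pad_wing [([190.5, 408.4], 0.66)]
pad_clamp [([189.5, 217.6], 0.76), ([180.2, 354.8], 0.53)]
pad_dish [([178.8, 263.1], 0.61)]
pad_tweezers [([183.2, 352.5], 0.67)]
paint_jar [([128.7, 407.7], 0.54), ([188.3, 216.4], 0.29)]
sanding_block [([123.6, 312.8], 0.73)]
scene {'fx': 515.2925670521452, 'fy': 515.2925670521452, 'cx': 314.9147256133151, 'cy': 196.60377291192074, 'k1': -0.15672727881280646, 'eye': array([1.24376445, 0.25110625, 0.68845628]), 'rotation': array([-2.19513839e+00, -7.54658163e-04,  1.86867200e+00])}
wing_center [([305.0, 422.0], 0.87)]
clamp_center [([300.5, 353.0], 0.91)]
dish_center [([177.7, 259.9], 0.86), ([232.4, 306.4], 0.84), ([153.7, 223.0], 0.77), ([198.0, 420.9], 0.69)]
tweezers_center [([278.1, 214.4], 0.75), ([253.0, 154.2], 0.56)]
pad_wing [([208.6, 196.3], 0.66)]
pad_clamp [([255.2, 430.5], 0.9)]
pad_dish [([249.2, 363.7], 0.85)]
pad_tweezers [([223.3, 253.8], 0.73)]
paint_jar [([253.7, 156.4], 0.92)]
sanding_block [([280.8, 274.0], 0.76)]
```

View pics/top0.png

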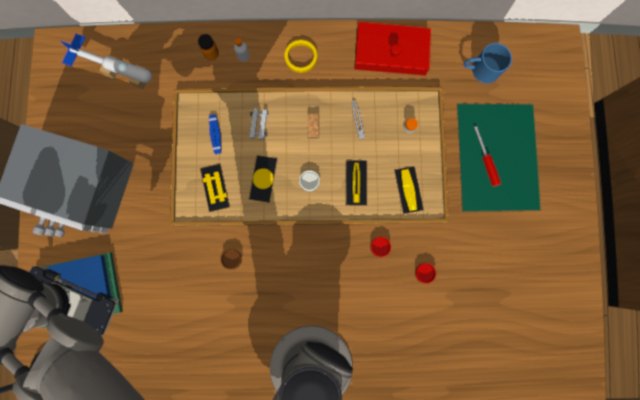

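The top picture shows the wing at (row 132, col 216), clamp (122,257), cork block (123,312), tweezers (118,359) and jar (124,411). The pads are clamp (187,214), dish (179,263), tweezers (182,356) and wing (190,408).

Dish candidates are white (181,311), brown (257,230), red (247,382) and red (272,425). By the description it is the white one at (181,311).

```bash
cat > h.py <<'E'
from cell import *
import cv2, numpy as np
from scipy.spatial.transform import Rotation as R
def cam(n):
    s=observe(); c=read_camera(n)
    if n=='wrist':
        T=np.eye(4); T[:3,:3]=R.from_euler('xyz',s['tool_rot']).as_matrix(); T[:3,3]=s['tool_pos']
        T=T@np.array(c['T_tool_cam']); c['R']=T[:3,:3]; c['eye']=T[:3,3]
    else: c['R']=R.from_euler('xyz',c['rotation']).as_matrix()
    c['K']=np.array([[c['fx'],0,c['cx']],[0,c['fy'],c['cy']],[0,0,1.]]); c['D']=np.array([c['k1'],0,0,0.])
    return c
def rays(c,uv):  # uv (n,2) col,row
    p=cv2.undistortPointsIter(np.float64(uv).reshape(-1,1,2),c['K'],c['D'],None,None,(3,100,1e-10)).reshape(-1,2)
    d=np.c_[p,np.ones(len(p))]@c['R'].T
    return d/np.linalg.norm(d,axis=1)[:,None]
def onplane(c,uv,z):
    d=rays(c,uv); return c['eye']+d*((z-c['eye'][2])/d[:,2])[:,None]
def tri(c1,a,c2,b):
    d1=rays(c1,[a])[0]; d2=rays(c2,[b])[0]
    A=np.c_[d1,-d2]; t=np.linalg.lstsq(A,c2['eye']-c1['eye'],rcond=None)[0]
    p,q=c1['eye']+t[0]*d1,c2['eye']+t[1]*d2
    return (p+q)/2,np.linalg.norm(p-q)
def proj(c,P):
    Rt=c['R'].T; return cv2.projectPoints(np.float64(P).reshape(-1,1,3),cv2.Rodrigues(Rt)[0],-Rt@c['eye'],c['K'],c['D'])[0].reshape(-1,2)
def rectify(c,x0,x1,y0,y1,z,s=2000):
    """metric picture of plane z: column = (y1-y)*s, row = (x1-x)*s"""
    h,w=int((x1-x0)*s),int((y1-y0)*s); r,cc=np.mgrid[:h,:w]
    P=np.stack([x1-r/s,y1-cc/s,np.full(r.shape,z)],-1)
    m=proj(c,P).astype(np.float32).reshape(h,w,2)
    return cv2.remap(c['img'],m[...,0],m[...,1],cv2.INTER_CUBIC)
E
python3 - <<'E'
from h import *
t,s=cam('top'),cam('scene')
P=dict(wing=((216.8,132.5),(422,305)),clamp=((256.4,121.5),(353,300.5)),dish=((311.6,181.1),(306.4,232.4)),tw=((359,118.4),(214.4,278.1)),
pw=((408.4,190.5),(196.3,208.6)),pc=((217.6,189.5),(430.5,255.2)),pd=((263.1,178.8),(363.7,249.2)),pt=((352.5,183.2),(253.8,223.3)),jar=((407.7,128.7),(156.4,253.7)),block=((312.8,123.6),(274,280.8)))
for k,(a,b) in P.items():
    p,e=tri(t,a,s,b); print(k,p.round(3),round(e,4), onplane(t,[a],.02)[0].round(3))
cv2.imwrite('pics/rect.png',rectify(t,.3,.62,-.36,.36,.02,1100))
cv2.imwrite('pics/scene1.png',cv2.resize(s['img'][130:350,80:480],None,fx=2,fy=2,interpolation=cv2.INTER_CUBIC))
w=cam('wrist');print(w['T_tool_cam'],w['fx'],w['k1'])
E
```

```text
wing [0.616 0.248 0.025] 0.0076 [0.618 0.245 0.02 ]
clamp [0.644 0.137 0.032] 0.0019 [0.647 0.139 0.02 ]
dish [ 0.483 -0.004  0.021] 0.0075 [ 0.484 -0.008  0.02 ]
tw [ 0.652 -0.131  0.015] 0.0125 [ 0.653 -0.136  0.02 ]
pw [ 0.458 -0.265  0.005] 0.0018 [ 0.457 -0.263  0.02 ]
pc [0.465 0.246 0.009] 0.0074 [0.464 0.24  0.02 ]
pd [0.492 0.121 0.016] 0.0002 [0.491 0.12  0.02 ]
pt [ 0.478 -0.116  0.015] 0.0013 [ 0.477 -0.115  0.02 ]
jar [ 0.625 -0.267  0.014] 0.0035 [ 0.624 -0.267  0.02 ]
block [ 0.637 -0.012  0.029] 0.0008 [ 0.64  -0.012  0.02 ]
[[-9.69785110e-05 -9.65165285e-01 -2.61640904e-01  6.94305177e-02]
 [ 9.99999712e-01  1.03263527e-04 -7.51582997e-04 -9.58918123e-04]
 [ 7.52419780e-04 -2.61640902e-01  9.65164997e-01 -1.57735375e-01]
 [ 0.00000000e+00  0.00000000e+00  0.00000000e+00  1.00000000e+00]] 326.37744660660434 -0.05132451187159002
```

View pics/rect.png

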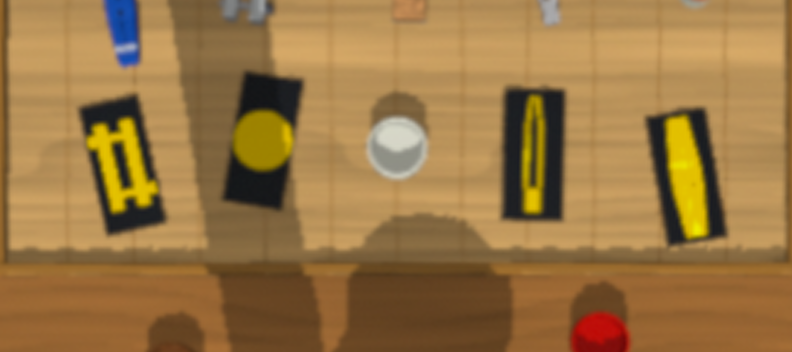

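View pics/scene1.png

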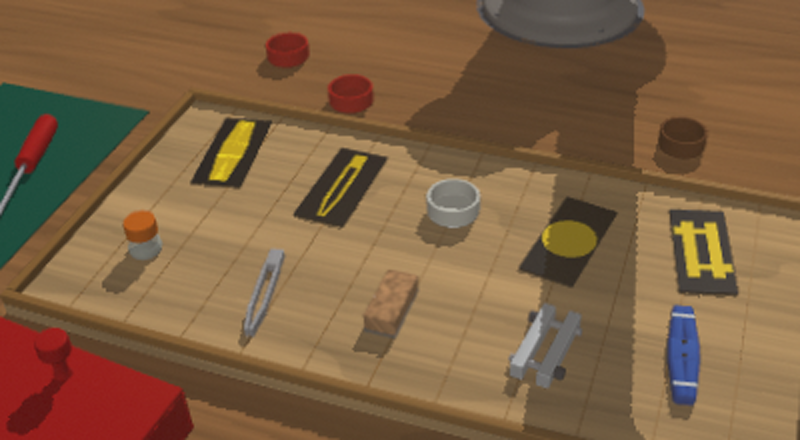

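```bash
cat >> h.py <<'E'
def seg(c,kind):
    """contours of colour kind, pixel coords"""
    hsv=cv2.cvtColor(c['img'],cv2.COLOR_BGR2HSV)
    lo,hi={'blue':((105,130,40),(130,255,255)),'yellow':((25,170,60),(34,255,255)),'black':((0,0,0),(179,255,52))}[kind]
    m=cv2.morphologyEx(cv2.inRange(hsv,lo,hi),cv2.MORPH_CLOSE,np.ones((3,3)))
    return m,cv2.findContours(m,cv2.RETR_EXTERNAL,cv2.CHAIN_APPROX_NONE)[0]
def rects(c,kind,z,lo=.01,hi=.13,amin=60):
    out=[]
    for k in seg(c,kind)[1]:
        if cv2.contourArea(k)<amin: continue
        P=onplane(c,k.reshape(-1,2),z)[:,:2].astype(np.float32)
        (x,y),(a,b),_=r=cv2.minAreaRect(P*1000)
        q=cv2.boxPoints(r); e=max(q[1]-q[0],q[2]-q[1],key=np.linalg.norm)
        if lo*1000<max(a,b)<hi*1000: out.append((round(x,1),round(y,1),round(max(a,b),1),round(min(a,b),1),round(float(np.arctan(e[1]/e[0])),3)))
    return out
def plan(x,y,z,yaw):
    """yaw mod pi of the tool's x; prints turn and then shift in mm in the turned tool axes"""
    s=observe(); y0=s['tool_rot'][2]; d=(yaw-y0+np.pi/2)%np.pi-np.pi/2
    Rt=R.from_euler('xyz',[np.pi,0,y0+d]).as_matrix()
    print('turn',round(-d,3),'shift',(Rt.T@(np.array([x,y,z])-s['tool_pos'])*1000).round(1),'q6',s['qpos'][5].round(2),'t',s['time'])
E
python3 - <<'E'
from h import *
t=cam('top')
print('blue',rects(t,'blue',.015)); print('yel',rects(t,'yellow',.01));print('blk',rects(t,'black',.01,.09))
plan(.617,.247,.15,3.05)
E
```

```text
blue [(618.1, 252.3, 71.9, 24.4, 0.022), (844.6, 674.5, 36.8, 28.2, -0.4), (895.6, 666.7, 57.1, 42.0, 1.287)]
yel [(471.2, 251.4, 85.2, 46.1, 0.335), (460.5, -266.3, 112.4, 31.7, 0.188), (495.1, 122.9, 53.8, 50.7, -0.01), (480.9, -124.2, 105.0, 18.7, -0.021), (837.5, 21.6, 91.0, 83.0, -0.009)]
blk [(458.2, -247.2, 113.7, 12.8, 0.167), (464.0, -285.0, 113.6, 11.8, 0.183), (482.1, -142.2, 113.0, 16.1, -0.01), (482.5, -109.6, 113.6, 18.7, -0.043)]
turn -0.298 shift [-437.6 -199.4   76.8] q6 -0.15 t 1.3
```

```bash
python3 -m inch '[[[0,0,0,-0.15],[0,0,0,-0.15],[-55,-25,5,0],[-55,-25,10,0],[-55,-25,10,0],[-55,-25,10,0],[-55,-25,10,0],[-55,-25,10,0],[-55,-25,10,0],[-50,-24,10,0]]]' -1 20; python3 -m inch '[[[0,0,0,0],[0,0,0,0]]]'; python3 - <<'E'
from h import *
w=cam('wrist'); cv2.imwrite('pics/w1.png',w['img'])
print(observe()['tool_pos'],observe()['tool_rot'])
print('blue',rects(w,'blue',.02)); print('yel',rects(w,'yellow',.01));print('blk',rects(w,'black',.01,.09))
E
```

```text
time: 2.55
tool_pos: [0.6167, 0.2471, 0.1513]
tool_rot: [3.141, 0.0, 3.051]
contact_force: [0.8, -0.1, -0.0]
opening: 0.0916
time: 2.8
tool_pos: [0.6143, 0.2486, 0.1514]
tool_rot: [3.141, -0.001, 3.051]
contact_force: [-0.5, 0.3, -1.2]
opening: 0.0918
[0.61401539 0.24919966 0.151879  ] [ 3.14128519e+00 -5.56100372e-04  3.05253288e+00]
blue [(662.8, 256.8, 19.1, 10.4, -1.4), (614.7, 250.2, 76.8, 25.3, 0.125), (565.9, 241.7, 19.6, 12.8, -1.418)]
yel [(490.6, 117.3, 55.7, 54.7, 1.453), (477.4, 254.7, 60.5, 45.6, 0.221)]
blk [(730.1, 455.7, 109.7, 99.4, 1.48), (495.7, 116.9, 112.3, 56.5, -0.171)]
```

View pics/w1.png

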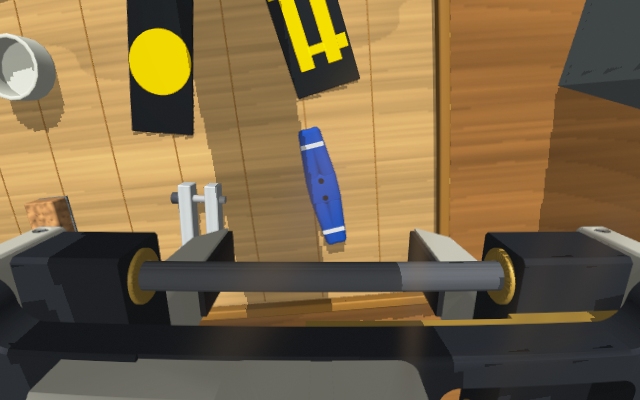

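The wrist view shows the wing at about (row 185, col 322) between the open fingers. The clamp is at (215,200), the clamp pad's silhouette at (40,310) and the dish pad at (62,160).

```bash
cat >> h.py <<'E'
def union(c,kind,z,near,rad=.075,amin=8):
    """oriented box (mm) of all blobs of kind within rad of near, hull on plane z"""
    pts=[]
    for k in seg(c,kind)[1]:
        if cv2.contourArea(k)<amin: continue
        P=onplane(c,k.reshape(-1,2),z)[:,:2]
        if np.linalg.norm(P.mean(0)-near)<rad: pts.append(P)
    P=np.vstack(pts).astype(np.float32); r=cv2.minAreaRect(P*1000); q=cv2.boxPoints(r)
    e=max(q[1]-q[0],q[2]-q[1],key=np.linalg.norm)
    return np.round([*r[0],max(r[1]),min(r[1]),np.arctan(e[1]/e[0])],3)
E
python3 - <<'E'
from h import *
w=cam('wrist')
for z in(.01,.02,.03): print(z,union(w,'blue',z,(.614,.249)),union(w,'yellow',z,(.49,.117),.03))
t=cam('top');s=cam('scene')
for z in (0,.01,.02):print(z,[(union(c,'yellow',z,(x,y),.06)) for x,y in((.495,.12),(.46,-.265),(.48,-.124),(.471,.251)) for c in(t,s)])
plan(.6144,.2495,.045,3.1416+.15)
E
```

```text
0.01 [6.15917e+02 2.49760e+02 1.13493e+02 2.61080e+01 1.46000e-01] [ 4.90701e+02  1.17362e+02  5.58430e+01  5.46520e+01 -2.15000e-01]
0.02 [6.13535e+02 2.49909e+02 1.09706e+02 2.52360e+01 1.46000e-01] [ 4.92497e+02  1.21930e+02  5.39800e+01  5.28280e+01 -2.15000e-01]
0.03 [6.11152e+02 2.50059e+02 1.05918e+02 2.43650e+01 1.46000e-01] [ 4.94294e+02  1.26497e+02  5.21160e+01  5.10040e+01 -2.15000e-01]Traceback (most recent call last):
  File "<stdin>", line 5, in <module>
  File "h.py", line 58, in union
    P=np.vstack(pts).astype(np.float32); r=cv2.minAreaRect(P*1000); q=cv2.boxPoints(r)
      ~~~~~~~~~^^^^^
    return _nx.concatenate(arrs, 0, dtype=dtype, casting=casting)
           ~~~~~~~~~~~~~~~^^^^^^^^^^^^^^^^^^^^^^^^^^^^^^^^^^^^^^^
ValueError: need at least one array to concatenate
```

```bash
python3 -m inch '[[[0,0,25,-0.12],[0,0,25,-0.115],[0,0,25,0],[0,0,25,0],[0,0,12,0],[0,0,7,0],[0,0,4,0],[0,0,0,0],[0,0,0,0]]]' -0.4; python3 - <<'E'
from h import *
w=cam('wrist'); s=observe(); print(s['tool_pos'],s['tool_rot'],s['contact_force'],s['opening'])
for z in(.015,.018): print(z,union(w,'blue',z,(.614,.249)))
plan(.6138,.2499,.014,3.2876)
cv2.imwrite('pics/w2.png',w['img'])
E
```

```text
time: 4.12
tool_pos: [0.6153, 0.2485, 0.0294]
tool_rot: [3.141, 0.001, -2.996]
contact_force: [-0.5, 0.3, -0.1]
opening: 0.064
[0.61526951 0.24851937 0.02935468] [ 3.14137834e+00  1.09674078e-03 -2.99647006e+00] [0.27054346 0.42304935 0.34225057] 0.06429460434141591
0.015 [6.14353e+02 2.49717e+02 1.10572e+02 2.82240e+01 1.45000e-01]
0.018 [6.13161e+02 2.49498e+02 1.08644e+02 2.77320e+01 1.45000e-01]
turn -0.001 shift [ 1.3  1.6 15.4] q6 -1.45 t 4.175
```

View pics/w2.png

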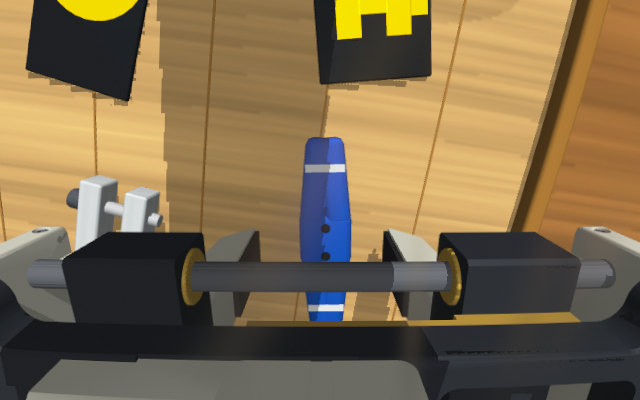

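The wing lies centred between the fingers (tips at rows 138 and 320, col about 325). I descend, feeling for the tray.

```bash
python3 -m inch '[[[1,1.5,8,0],[0,0,6,0],[0,0,2,0],[0,0,0,0]]]'; python3 -m inch '[[[0,0,1,0],[0,0,0,0]]]';python3 -m inch '[[[0,0,1,0],[0,0,0,0]]]';python3 -m inch '[[[0,0,1,0],[0,0,0,0]]]'
```

```text
time: 4.68
tool_pos: [0.6134, 0.2499, 0.0142]
tool_rot: [3.142, -0.0, -2.996]
contact_force: [-5.0, -2.0, 12.6]
opening: 0.0642
time: 4.92
tool_pos: [0.6134, 0.2499, 0.0142]
tool_rot: [3.142, 0.0, -2.996]
contact_force: [-7.4, -2.3, 18.6]
opening: 0.064
time: 5.18
tool_pos: [0.6134, 0.2499, 0.0142]
tool_rot: [3.142, 0.001, -2.996]
contact_force: [-9.3, -2.2, 24.7]
opening: 0.0641
time: 5.42
tool_pos: [0.6135, 0.2499, 0.0141]
tool_rot: [3.142, 0.001, -2.996]
contact_force: [-12.7, -5.0, 30.2]
opening: 0.0646
```

```bash
python3 -m inch '[[[0,0,-4,0],[0,0,-2.5,0],[0,0,0,0]]]';python3 -m inch '[[[0,0,0,0],[0,0,0,0],[0,0,0,0],[0,0,0,0],[0,0,0,0],[0,0,0,0]]]' 1 15
```

```text
time: 5.8
tool_pos: [0.6136, 0.2497, 0.0157]
tool_rot: [-3.142, -0.0, -2.996]
contact_force: [0.4, -0.1, -0.5]
opening: 0.0645
time: 6.55
tool_pos: [0.6137, 0.2498, 0.0162]
tool_rot: [3.142, 0.0, -2.996]
contact_force: [-0.7, 0.4, -0.4]
opening: 0.0275
```

```bash
python3 -m inch '[[[0,0,-10,0],[0,0,-25,0],[0,0,-35,0],[0,0,-35,0]]]'; python3 - <<'E'
from h import *
plan(.56,-.25,.12,3.1416+.18)
E
```

```text
time: 7.05
tool_pos: [0.6137, 0.2498, 0.123]
tool_rot: [3.141, 0.001, -2.996]
contact_force: [0.6, -0.6, -0.1]
opening: 0.0279
turn -0.035 shift [ 142.3 -482.1    3. ] q6 -1.45 t 7.05
```

```bash
python3 -m inch '[[[10,-35,0,-0.035],[15,-50,0,0],[15,-50,0,0],[15,-50,0,0],[15,-50,0,0],[15,-50,0,0],[15,-50,0,0],[15,-50,0,0],[15,-50,0,0],[13,-47,0,0]]]'; python3 -m inch '[[[0,0,0,0],[0,0,0,0],[0,0,0,0]]]'; python3 - <<'E'
from h import *
w=cam('wrist'); s=observe(); print(s['tool_pos'],s['tool_rot'],s['opening'])
print([(n,[(d['at'],round(d['conf'],2),onplane(w,[d['at'][::-1]],.017)[0].round(4)) for d in place_of('wrist',n)]) for n in('pad_wing','pad_tweezers')])
print('yel',rects(w,'yellow',.017)); print('blk',rects(w,'black',.017,.05))
cv2.imwrite('pics/w3.png',w['img'])
E
```

```text
time: 8.3
tool_pos: [0.5579, -0.2518, 0.1222]
tool_rot: [-3.141, 0.001, -2.962]
contact_force: [-0.0, 1.1, -0.2]
opening: 0.0279
time: 8.68
tool_pos: [0.5584, -0.2486, 0.1215]
tool_rot: [3.141, 0.0, -2.96]
contact_force: [0.5, -0.1, -0.4]
opening: 0.0284
[ 0.55846128 -0.24853281  0.12147174] [ 3.14144946e+00  2.23336107e-04 -2.95959224e+00] 0.027893478272357414
[('pad_wing', [([67.8, 326.5], 0.87, array([ 0.4588, -0.2639,  0.017 ]))]), ('pad_tweezers', [([130.4, 488.4], 0.93, array([ 0.4806, -0.1279,  0.017 ]))])]
yel [(479.2, -126.3, 106.5, 16.9, -0.021), (462.6, -264.8, 101.5, 28.3, 0.182)]
blk [(713.5, 99.0, 60.3, 26.3, -1.479), (698.4, -204.4, 106.9, 37.0, -1.384), (675.1, -86.9, 78.0, 34.1, -1.394), (635.9, 55.9, 78.8, 60.3, 0.487), (579.2, -113.7, 64.8, 23.8, -1.398), (622.1, -176.7, 86.3, 24.3, 0.169), (623.8, -356.9, 91.2, 23.8, -1.38), (478.7, -127.1, 118.7, 55.7, -0.023), (468.1, -283.9, 105.7, 16.0, 0.161)]
```

View pics/w3.png

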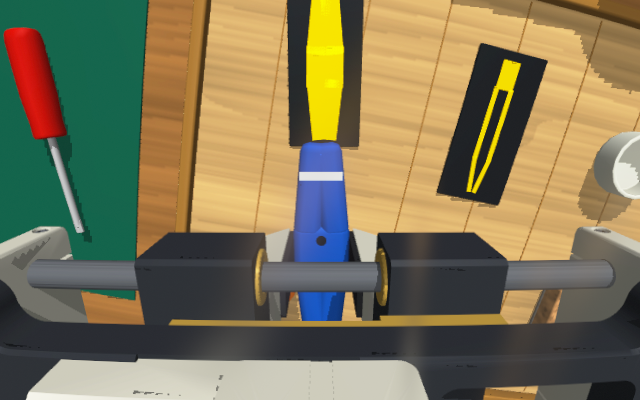

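The wing is held straight. The wing pad's silhouette (row about 70, col 325) is clipped at the top edge, and the tweezers pad (124,492) is fully seen. I back off 25 mm to see all of the wing pad.

```bash
python3 -m inch '[[[-25,0,0,0],[0,0,0,0],[0,0,0,0]]]'; python3 - <<'E'
from h import *
w=cam('wrist'); s=observe(); print(s['tool_pos'],s['tool_rot'],s['opening'])
print('yel',rects(w,'yellow',.017)); print('blk',rects(w,'black',.017,.1))
print('wing',union(w,'blue',s['tool_pos'][2]+.006,s['tool_pos'][:2]))
x,y,l,wd,a=union(w,'yellow',.017,(.459,-.265),.03)
plan(x/1000,y/1000,.05,np.pi+a)
E
```

```text
time: 9.2
tool_pos: [0.5822, -0.245, 0.121]
tool_rot: [3.141, -0.001, -2.961]
contact_force: [0.3, -0.5, -0.4]
opening: 0.028
[ 0.58208227 -0.2451493   0.121014  ] [ 3.14104010e+00 -7.89308834e-04 -2.96109988e+00] 0.027657969404788114
yel [(479.3, -126.2, 106.4, 16.8, -0.02), (474.4, -262.6, 77.7, 27.9, 0.195)]
blk [(722.9, -204.2, 115.3, 38.1, -1.393), (479.0, -127.2, 118.7, 55.5, -0.026)]
wing [ 5.74621e+02 -2.47024e+02  9.53980e+01  2.71800e+01  1.59000e-01]
turn -0.015 shift [109.    3.7  71. ] q6 -2.27 t 9.25
```

```bash
python3 -m inch '[[[20,0,-30,0],[20,0,-30,0],[0,0,0,0],[0,0,0,0]]]'; python3 - <<'E'
from h import *
w=cam('wrist'); s=observe(); print(s['tool_pos'],s['tool_rot'],s['opening'])
print('yel',rects(w,'yellow',.017)); print('blk',rects(w,'black',.017,.1))
print('wing',union(w,'blue',s['tool_pos'][2]+.006,s['tool_pos'][:2]))
plan(.4582,-.2655,.05,np.pi+.184)
E
```

```text
time: 9.75
tool_pos: [0.543, -0.2524, 0.1806]
tool_rot: [3.141, -0.0, -2.962]
contact_force: [0.1, -0.5, -0.9]
opening: 0.0276
[ 0.54305699 -0.2522344   0.18004451] [ 3.14019833e+00 -1.14745080e-03 -2.96146150e+00] 0.02793150507773315
yel [(479.1, -126.4, 106.5, 17.1, -0.017), (453.8, -266.2, 102.2, 28.1, 0.172)]
blk [(636.7, -161.7, 105.6, 29.2, 0.167), (638.1, -381.7, 113.0, 29.2, -1.382), (478.6, -127.1, 118.3, 55.0, -0.026), (449.8, -267.4, 100.7, 54.2, 0.178)]
wing [ 5.35663e+02 -2.54448e+02  9.57630e+01  2.72780e+01  1.58000e-01]
turn -0.004 shift [ 85.9   2.5 130. ] q6 -2.31 t 9.8
```

```bash
python3 -m inch '[[[43,1.5,20,0],[43,1,30,0],[0,0,30,0],[0,0,30,0],[0,0,25,0],[0,0,12,0],[0,0,6,0],[0,0,0,0],[0,0,0,0]]]'; python3 - <<'E'
from h import *
plan(.458,-.2653,.019,np.pi+.181)
E
```

```text
time: 10.92
tool_pos: [0.4588, -0.2659, 0.0289]
tool_rot: [-3.141, 0.001, -2.961]
contact_force: [0.2, -0.2, -0.7]
opening: 0.0278
turn -0.001 shift [0.7 0.7 9.9] q6 -2.42 t 10.925
```

```bash
python3 -m inch '[[[0.7,0.7,4,0],[0,0,2,0],[0,0,1.5,0],[0,0,0,0]]]'; python3 -m inch '[[[0,0,0.7,0],[0,0,0,0]]]';python3 -m inch '[[[0,0,0.7,0],[0,0,0,0]]]'
```

```text
time: 11.42
tool_pos: [0.4574, -0.2649, 0.0206]
tool_rot: [3.141, -0.0, -2.961]
contact_force: [0.7, -0.3, -0.0]
opening: 0.0277
time: 11.68
tool_pos: [0.4575, -0.265, 0.02]
tool_rot: [3.141, 0.0, -2.961]
contact_force: [0.4, 0.0, -0.8]
opening: 0.028
time: 11.92
tool_pos: [0.4575, -0.265, 0.0193]
tool_rot: [3.142, 0.0, -2.961]
contact_force: [-0.0, -0.6, -1.0]
opening: 0.0277
```

```bash
python3 -m inch '[[[0,0,0.6,0],[0,0,0,0]]]';python3 -m inch '[[[0,0,0.6,0],[0,0,0,0]]]'
```

```text
time: 12.18
tool_pos: [0.4575, -0.265, 0.0191]
tool_rot: [-3.141, 0.0, -2.961]
contact_force: [-2.2, 1.3, 4.2]
opening: 0.0276
time: 12.42
tool_pos: [0.4576, -0.265, 0.0191]
tool_rot: [-3.141, 0.0, -2.961]
contact_force: [-2.7, 1.3, 10.6]
opening: 0.0281
```

```bash
python3 -m inch '[[[0,0,-0.6,0],[0,0,0,0],[0,0,0,0],[0,0,0,0]]]' -0.15; python3 -m inch '[[[0,0,-10,0],[0,0,-30,0],[-10,0,-40,0],[-30,0,-40,0],[-40,0,-10,0],[0,0,0,0],[0,0,0,0]]]'; python3 - <<'E'
from h import *
w=cam('wrist'); s=observe(); print(s['tool_pos'],s['tool_rot'],s['opening'])
print('wing',[union(w,'blue',z,(.458,-.265)) for z in(.020,.023)])
print('yel',rects(w,'yellow',.017,amin=10)); print('blk',rects(w,'black',.017,.1))
cv2.imwrite('pics/w4.png',w['img'])
plan(.644,.137,.15,np.pi)
t=cam('top'); cv2.imwrite('pics/t4.png',cv2.resize(t['img'][95:150,190:330],None,fx=5,fy=5,interpolation=cv2.INTER_CUBIC))
E
```

```text
time: 12.92
tool_pos: [0.4575, -0.2649, 0.0185]
tool_rot: [3.141, -0.0, -2.961]
contact_force: [0.2, 0.3, -0.2]
opening: 0.0527
time: 13.8
tool_pos: [0.5353, -0.2503, 0.1483]
tool_rot: [3.141, -0.001, -2.961]
contact_force: [-0.3, 1.1, 0.1]
opening: 0.0528
[ 0.5349612  -0.25046614  0.1481257 ] [ 3.14032222e+00 -1.62541402e-03 -2.96161478e+00] 0.05291508609453009
wing [array([ 4.56113e+02, -2.67296e+02,  1.09777e+02,  2.78730e+01,
        1.91000e-01]), array([ 4.56225e+02, -2.67263e+02,  1.08626e+02,  2.75800e+01,
        1.91000e-01])]
yel [(479.1, -126.3, 106.2, 17.1, -0.016)]
blk [(737.0, -25.0, 102.2, 18.2, -1.391), (696.9, -203.8, 123.3, 40.7, -1.398), (597.0, -82.3, 106.1, 95.3, -1.397), (478.5, -127.1, 118.6, 55.5, -0.023), (451.7, -266.6, 104.6, 54.9, 0.181)]
turn 0.18 shift [-109.   387.5   -1.9] q6 -2.32 t 13.85
```

View pics/w4.png

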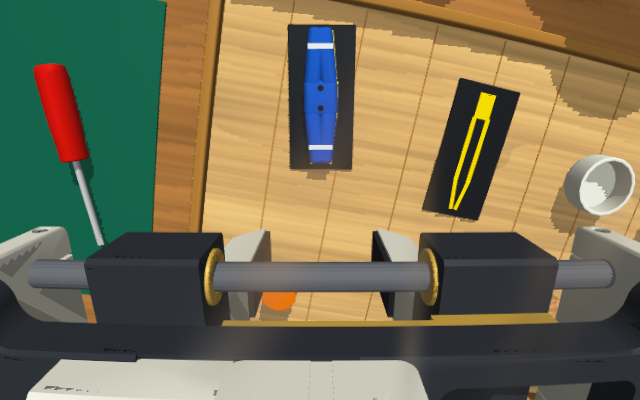

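The wing sits on its pad (pad cols 288–355, wing mid col 320), about 1.5 mm off the centreline and within 0.6 degrees. Next is the clamp.

```bash
python3 -m inch '[[[0,20,0,0.09],[-15,45,0,0.09],[-15,50,0,0],[-15,50,0,0],[-15,50,0,0],[-15,50,0,0],[-15,50,0,0],[-15,50,0,0],[-10,40,0,0]]]' -0.3; python3 -m inch '[[[0,0,0,0],[0,0,0,0],[0,0,0,0]]]'; python3 - <<'E'
from h import *
w=cam('wrist'); s=observe(); print(s['tool_pos'],s['tool_rot'])
for n in ('clamp_center','pad_clamp','pad_dish','dish_center'): print(n,[(d['at'],round(d['conf'],2),onplane(w,[d['at'][::-1]],.022)[0].round(4)) for d in place_of('wrist',n)])
print('yel',rects(w,'yellow',.017)); print('blk',rects(w,'black',.017,.1))
cv2.imwrite('pics/w5.png',w['img'])
E
```

```text
time: 15.02
tool_pos: [0.6431, 0.1564, 0.1482]
tool_rot: [-3.141, -0.001, -3.141]
contact_force: [0.5, -1.2, 0.0]
opening: 0.06
time: 15.4
tool_pos: [0.6432, 0.1536, 0.1487]
tool_rot: [-3.141, -0.0, 3.14]
contact_force: [0.2, -0.9, -0.5]
opening: 0.0603
[0.64332061 0.15366361 0.14885656] [-3.14141784e+00 -2.17458339e-04  3.13994178e+00]
clamp_center []
pad_clamp []
pad_dish [([8.5, 278.0], 0.64, array([0.495 , 0.1183, 0.022 ]))]
dish_center []
yel [(495.4, 258.4, 44.8, 26.5, -1.37), (503.1, 120.4, 54.3, 31.9, 1.561), (505.3, -122.2, 55.7, 7.0, -0.196)]
blk [(862.5, -203.8, 116.4, 54.4, -0.776)]
```

View pics/w5.png

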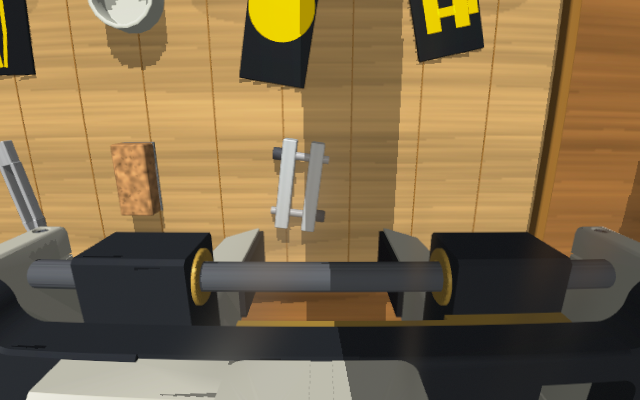

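Clamp at (row 185, col 300), half in shadow. I take a metric close crop at its top-face height.

```bash
python3 - <<'E'
from h import *
w=cam('wrist')
im=rectify(w,.59,.72,.09,.21,.030,5000)
for k in range(0,13):
    cv2.putText(im,f'{590+130-k*10}',(0,k*50+5),0,.35,(0,0,255)); cv2.line(im,(0,k*50),(600,k*50),(0,0,255) if k%5==0 else (120,120,255),1)
    cv2.line(im,(k*50,0),(k*50,650),(0,0,255) if k%5==0 else (120,120,255),1); cv2.putText(im,f'{210-k*10}',(k*50,10),0,.35,(255,0,0))
cv2.imwrite('pics/c5.png',im[:590])
E
```

```text
(no output)
```

View pics/c5.png

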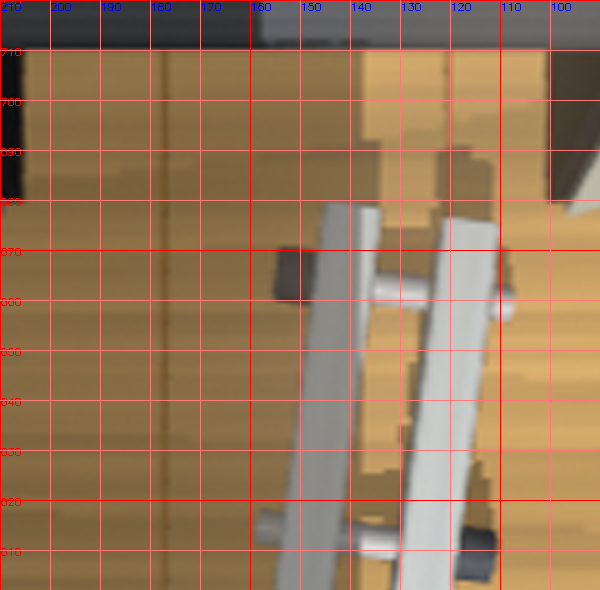

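```bash
python3 - <<'E'
from h import *
plan(.638,.133,.035,np.pi-.12)
E
```

```text
turn 0.119 shift [  2.8 -22.2 113.8] q6 -1.45 t 15.7
```

```bash
python3 -m inch '[[[0,0,0,0.119],[3,-22,20,0],[0,0,35,0],[0,0,30,0],[0,0,18,0],[0,0,8,0],[0,0,0,0],[0,0,0,0],[0,0,0,0]]]' -0.4; python3 - <<'E'
from h import *
plan(.638,.133,.017,np.pi-.12)
w=cam('wrist')
im=rectify(w,.59,.65,.09,.18,.030,6000)
for k in range(0,10):
    cv2.putText(im,f'{650-k*10}',(0,k*60+5),0,.35,(0,0,255)); cv2.line(im,(0,k*60),(600,k*60),(120,120,255),1)
    cv2.line(im,(k*60,0),(k*60,650),(120,120,255),1); cv2.putText(im,f'{180-k*10}',(k*60,10),0,.35,(255,0,0))
cv2.imwrite('pics/c6.png',im)
E
```

```text
time: 16.82
tool_pos: [0.6384, 0.1338, 0.0388]
tool_rot: [3.141, 0.002, 3.023]
contact_force: [0.1, 0.5, 0.4]
opening: 0.0641
turn 0.001 shift [ 0.3 -0.9 21.8] q6 -1.36 t 16.825
```

View pics/c6.png

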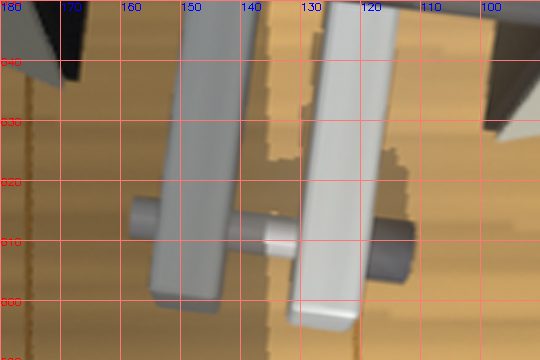

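The near end of the clamp lies at x about 599.5 mm, so its centre is (639,133). The clamp is centred between the fingers.

```bash
python3 -m inch '[[[-0.7,-0.9,12,0],[0,0,6,0],[0,0,3.5,0],[0,0,0,0],[0,0,0,0]]]';python3 -m inch '[[[0,0,0,0],[0,0,0,0],[0,0,0,0],[0,0,0,0],[0,0,0,0],[0,0,0,0]]]' 1 25; python3 -m inch '[[[0,0,-5,0],[0,0,-25,0],[0,0,-35,0],[0,0,-40,0],[0,0,0,0]]]'; python3 - <<'E'
from h import *
plan(.56,.25,.13,np.pi+.2)
E
```

```text
time: 17.5
tool_pos: [0.6386, 0.1328, 0.0164]
tool_rot: [3.141, 0.0, 3.023]
contact_force: [0.3, -0.6, 0.1]
opening: 0.0644
time: 18.25
tool_pos: [0.6385, 0.1328, 0.0163]
tool_rot: [3.141, 0.0, 3.023]
contact_force: [-0.1, 0.9, 0.5]
opening: 0.0355
time: 18.88
tool_pos: [0.6405, 0.1329, 0.1253]
tool_rot: [3.14, 0.007, 3.023]
contact_force: [0.4, -0.4, -1.6]
opening: 0.0357
turn -0.319 shift [ 55.7 130.8  -4.7] q6 -1.36 t 18.875
```

```bash
python3 -m inch '[[[0,0,-5,-0.16],[0,0,-5,-0.16],[18,40,-10,0],[19,45,-5,0],[19,46,0,0],[0,0,0,0],[0,0,0,0],[0,0,0,0]]]'; python3 - <<'E'
from h import *
w=cam('wrist'); s=observe(); print(s['tool_pos'],s['tool_rot'],s['opening'])
print([(n,[(d['at'],round(d['conf'],2),onplane(w,[d['at'][::-1]],.017)[0].round(4)) for d in place_of('wrist',n)]) for n in('pad_clamp','pad_dish')])
print('yel',rects(w,'yellow',.017)); print('blk',rects(w,'black',.017,.1))
cv2.imwrite('pics/w7.png',w['img'])
E
```

```text
time: 19.88
tool_pos: [0.558, 0.2488, 0.1458]
tool_rot: [-3.141, -0.0, -2.942]
contact_force: [-0.8, 0.1, -1.3]
opening: 0.0359
[0.55799182 0.24878132 0.14583056] [-3.14139897e+00 -3.69445358e-04 -2.94203294e+00] 0.0356171509504297
[('pad_clamp', [([86.6, 342.6], 0.89, array([0.4676, 0.2476, 0.017 ]))]), ('pad_dish', [([85.9, 187.7], 0.63, array([0.4922, 0.1192, 0.017 ]))])]
yel [(492.0, 120.3, 54.1, 54.1, 0.925), (469.3, 248.6, 83.0, 46.0, 0.355)]
blk [(492.0, 120.9, 118.8, 55.4, -0.172)]
```

View pics/w7.png

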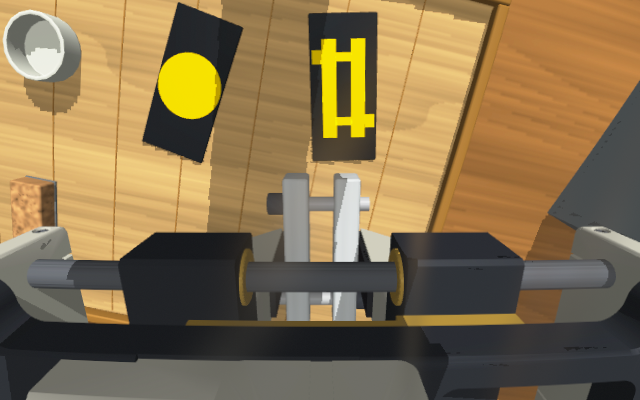

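The clamp is held, with its heads on the same sides as in the silhouette. The clamp pad is fully seen, with corners (13,308), (12,377), (160,376) and (162,312) as row, col. The dish pad is at (86,188).

```bash
python3 - <<'E'
from h import *
w=cam('wrist')
hsv=cv2.cvtColor(w['img'],cv2.COLOR_BGR2HSV)
m=cv2.inRange(hsv,(0,0,0),(179,255,60))|seg(w,'yellow')[0]
m[165:]=0
m=cv2.morphologyEx(m,cv2.MORPH_OPEN,np.ones((5,5)))
for k in cv2.findContours(m,0,1)[0]:
    if cv2.contourArea(k)<3000: continue
    P=onplane(w,k.reshape(-1,2),.017)[:,:2].astype(np.float32)*1000
    r=cv2.minAreaRect(P); q=cv2.boxPoints(r); e=max(q[1]-q[0],q[2]-q[1],key=np.linalg.norm)
    print(np.round(r[0],1),np.round(r[1],1),np.arctan(e[1]/e[0]))
# silhouette bars only
y=seg(w,'yellow')[0]; y[:, :260]=0
P=onplane(w,np.argwhere(y)[:,::-1],.017)[:,:2]*1000; 
print('yellow centroid',P.mean(0), np.arctan(np.divide(*np.linalg.eigh(np.cov(P.T))[1][::-1,1])))
C=onplane(w,[(308,13),(377,12),(376,160),(312,162)],.017)[:,:2]*1000; print(C.round(1),C.mean(0))
E
```

```text
[460.3 245.7] [98.9 54.2] 0.20629889
[492. 121.] [ 55.4 118.8] -0.17319798
yellow centroid [468.39649544 247.92624685] 0.33718206617982366
[[417.5 208.6]
 [405.7 262.6]
 [522.3 290. ]
 [535.3 234.9]] [470.19324674 249.01982633]
```

```bash
python3 - <<'E'
from h import *
from scipy.optimize import minimize
w=cam('wrist')
im=rectify(w,.40,.54,.19,.31,.017,4000)
hsv=cv2.cvtColor(im,cv2.COLOR_BGR2HSV); m=cv2.inRange(hsv,(22,120,60),(36,255,255)).astype(float); m=cv2.GaussianBlur(m/255,(0,0),3)
gx,gy=np.meshgrid(np.linspace(-50,50,201),np.linspace(-24,24,97),indexing='ij')
inb=(abs(gx)<40)&(abs(gy)>6)&(abs(gy)<18); gap=(abs(gx)<20)&(abs(gy)<5.5); out=(abs(gx)>40.5)&(abs(gy)<18); side=(abs(gx)<20)&(abs(gy)>18.5)
W=inb*1.-1.*(gap|out|side)
def f(p):
    x=p[0]+gx*np.cos(p[2])-gy*np.sin(p[2]); y=p[1]+gx*np.sin(p[2])+gy*np.cos(p[2])
    v=cv2.remap(m,((310-y)*4).astype(np.float32),((540-x)*4).astype(np.float32),1)
    return -(v*W).sum()/inb.sum()
for a in(.18,.22,.26):
    r=minimize(f,[469.5,248.8,a],method='Nelder-Mead',options=dict(initial_simplex=[[469.5,248.8,a],[472,248.8,a],[469.5,251,a],[469.5,248.8,a+.05]])); print(r.x,r.fun)
plan(r.x[0]/1000,r.x[1]/1000,.05,np.pi+r.x[2])
cv2.imwrite('pics/x.png',im)
E
```

```text
[4.69497058e+02 2.48551263e+02 2.27388257e-01] -0.9640618094019356
[4.69501586e+02 2.48558079e+02 2.27402939e-01] -0.9640630353484264
[4.69490389e+02 2.48549564e+02 2.27543666e-01] -0.9640630721425689
turn -0.027 shift [86.1 19.2 96.1] q6 -1.48 t 20.125
```

```bash
python3 -m inch '[[[0,0,0,-0.027],[43,10,20,0],[43.5,9,30,0],[0,0,30,0],[0,0,25,0],[0,0,11,0],[0,0,5,0],[0,0,0,0],[0,0,0,0]]]'; python3 - <<'E'
from h import *
plan(.4692,.2484,.0193,np.pi+.2275)
E
```

```text
time: 21.25
tool_pos: [0.4694, 0.249, 0.026]
tool_rot: [3.141, 0.002, -2.913]
contact_force: [0.1, 0.8, -0.2]
opening: 0.0358
turn 0.001 shift [ 0.4 -0.6  6.7] q6 -1.46 t 21.25
```

```bash
python3 -m inch '[[[0.5,-0.6,3,0],[0,0,1.5,0],[0,0,0,0]]]';  python3 -m inch '[[[0,0,0.7,0],[0,0,0,0]]]';python3 -m inch '[[[0,0,0.7,0],[0,0,0,0]]]';python3 -m inch '[[[0,0,0.6,0],[0,0,0,0]]]'
```

```text
time: 21.62
tool_pos: [0.4684, 0.2482, 0.0207]
tool_rot: [3.142, -0.0, -2.913]
contact_force: [-0.1, -0.2, -1.8]
opening: 0.0356
time: 21.88
tool_pos: [0.4685, 0.2482, 0.02]
tool_rot: [3.142, -0.0, -2.913]
contact_force: [0.5, 0.0, -0.4]
opening: 0.0355
time: 22.12
tool_pos: [0.4685, 0.2482, 0.0193]
tool_rot: [3.142, 0.0, -2.913]
contact_force: [0.6, -0.7, -0.7]
opening: 0.0357
time: 22.38
tool_pos: [0.4685, 0.2482, 0.0193]
tool_rot: [3.142, 0.0, -2.913]
contact_force: [-1.4, -1.2, 4.2]
opening: 0.0358
```

```bash
python3 -m inch '[[[0,0,-0.4,0],[0,0,0,0],[0,0,0,0],[0,0,0,0]]]' -0.2; python3 -m inch '[[[0,0,-10,0],[0,0,-30,0],[-10,0,-40,0],[-40,0,-40,0],[-40,0,-10,0],[0,0,0,0],[0,0,0,0]]]'; python3 - <<'E'
from h import *
w=cam('wrist'); s=observe(); print(s['tool_pos'],s['tool_rot'],s['opening'])
cv2.imwrite('pics/w8.png',w['img'])
for n,l in(('clamp_center',.025),('dish_center',.025)): print(n,[(d['at'],round(d['conf'],2),onplane(w,[d['at'][::-1]],l)[0].round(4)) for d in place_of('wrist',n)])
plan(.484,-.005,.13,np.pi-.173)
E
```

```text
time: 22.88
tool_pos: [0.4684, 0.2482, 0.019]
tool_rot: [3.142, -0.0, -2.913]
contact_force: [-0.1, -0.3, 0.5]
opening: 0.0549
time: 23.75
tool_pos: [0.5549, 0.2682, 0.1486]
tool_rot: [-3.142, -0.002, -2.913]
contact_force: [0.3, 0.0, -0.3]
opening: 0.0551
[0.55468782 0.26821169 0.14849583] [-3.14146284e+00 -2.40710491e-03 -2.91323352e+00] 0.05503826232441859
clamp_center [([86.5, 320.0], 0.83, array([0.469, 0.246, 0.025]))]
dish_center [([38.2, 26.6], 0.72, array([ 0.4824, -0.0025,  0.025 ]))]
turn 0.401 shift [  22.8 -281.5   18.7] q6 -1.47 t 23.9
```

View pics/w8.png

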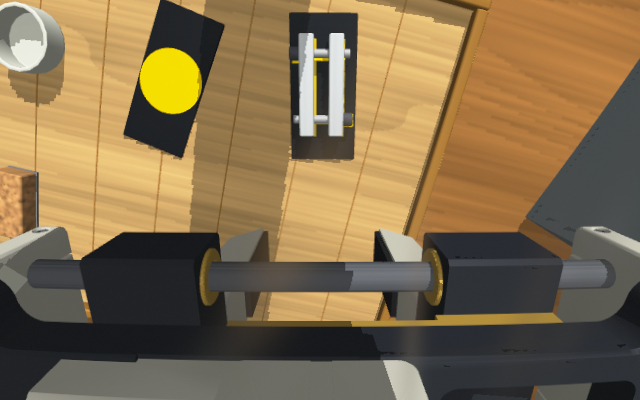

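The clamp is on its pad (pad cols 290–357, clamp mid col 322), about 1.5 mm left of the middle. This is the same small bias as with the wing, so I will add about 1.3 mm in tool y. Next is the white dish.

```bash
python3 -m inch '[[[0,0,0,0.12],[0,0,0,0.11],[11,-45,0,0],[12,-50,0,0],[12,-50,0,0],[12,-50,0,0],[12,-50,0,0],[11,-28,0,0],[0,0,0,0],[0,0,0,0]]]' -1; python3 - <<'E'
from h import *
w=cam('wrist'); s=observe(); print(s['tool_pos'],s['tool_rot'],s['opening'])
for n,l in(('dish_center',.025),('pad_dish',.017)): print(n,[(d['at'],round(d['conf'],2),onplane(w,[d['at'][::-1]],l)[0].round(4)) for d in place_of('wrist',n)])
print('yel',rects(w,'yellow',.017)); print('blk',rects(w,'black',.017,.1))
im=rectify(w,.43,.53,-.06,.06,.036,5000)
for k in range(0,13):
    cv2.putText(im,f'{530-k*10}',(0,k*50+5),0,.35,(0,0,255)); cv2.line(im,(0,k*50),(600,k*50),(120,120,255),1)
    cv2.line(im,(k*50,0),(k*50,650),(120,120,255),1); cv2.putText(im,f'{60-k*10}',(k*50,10),0,.35,(255,0,0))
cv2.imwrite('pics/c9.png',im)
E
```

```text
time: 25.15
tool_pos: [0.4856, -0.0037, 0.1492]
tool_rot: [3.141, 0.0, 3.14]
contact_force: [-0.0, 0.8, 0.8]
opening: 0.0915
[ 0.48573047 -0.00343335  0.14915499] [3.14122359e+00 2.12215655e-04 3.14060645e+00] 0.09152706493298507
dish_center []
pad_dish [([197.7, 453.6], 0.78, array([0.4948, 0.1181, 0.017 ]))]
yel [(491.8, 120.6, 53.9, 53.6, 1.566), (479.1, -126.2, 106.9, 17.0, -0.031), (456.6, -255.9, 110.6, 9.1, 0.159)]
blk [(705.1, -361.7, 116.5, 55.1, -0.776), (478.3, -125.3, 117.7, 55.5, -0.018), (458.1, -264.4, 119.0, 57.2, 0.182)]
```

View pics/c9.png

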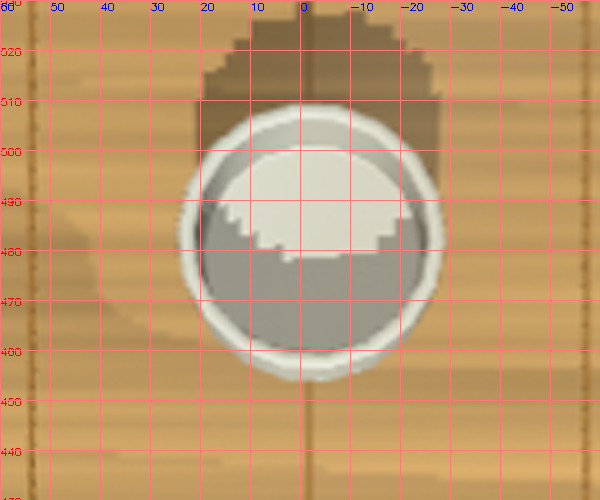

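The white dish's rim is centred at about (483,-2) mm, 53 mm across. I grasp it.

```bash
python3 -m inch '[[[3,1.2,20,0],[0,0,35,0],[0,0,35,0],[0,0,25,0],[0,0,11,0],[0,0,5,0],[0,0,0,0],[0,0,0,0]]]';python3 -m inch '[[[0,0,0,0],[0,0,0,0],[0,0,0,0],[0,0,0,0],[0,0,0,0],[0,0,0,0]]]' 1 20
```

```text
time: 26.3
tool_pos: [0.4833, -0.0032, 0.0189]
tool_rot: [-3.141, 0.002, 3.14]
contact_force: [-0.1, 0.6, 0.3]
opening: 0.0918
time: 27.05
tool_pos: [0.4827, -0.0031, 0.0182]
tool_rot: [3.141, 0.0, 3.14]
contact_force: [-0.4, 0.7, 0.4]
opening: 0.053
```

```bash
python3 -m inch '[[[0,0,-5,0],[0,0,-20,0],[0,0,-30,0],[-3,40,-5,0],[-3,42,0,0],[-3,42,0,0],[0,0,20,0],[0,0,20,0],[0,0,0,0],[0,0,0,0]]]'; python3 - <<'E'
from h import *
s=observe();print(s['opening'])
plan(.492,.1208,.0212,np.pi)
E
```

```text
time: 28.3
tool_pos: [0.4923, 0.1208, 0.0388]
tool_rot: [3.141, 0.001, 3.14]
contact_force: [-0.1, -0.3, -1.1]
opening: 0.0529
0.05291956538013497
turn -0.002 shift [ 0.3  0.  17.6] q6 -1.48 t 28.3
```

```bash
python3 -m inch '[[[0.3,0,8,0],[0,0,5,0],[0,0,2.5,0],[0,0,0,0],[0,0,0,0]]]';  python3 -m inch '[[[0,0,0.7,0],[0,0,0,0]]]';python3 -m inch '[[[0,0,0.7,0],[0,0,0,0]]]';python3 -m inch '[[[0,0,0.6,0],[0,0,0,0]]]'
```

```text
time: 28.92
tool_pos: [0.4917, 0.1209, 0.0227]
tool_rot: [3.141, 0.0, 3.14]
contact_force: [0.7, -0.3, -0.9]
opening: 0.0534
time: 29.18
tool_pos: [0.4916, 0.1209, 0.022]
tool_rot: [3.142, 0.0, 3.14]
contact_force: [-0.3, 0.5, 0.1]
opening: 0.0533
time: 29.42
tool_pos: [0.4916, 0.1209, 0.0212]
tool_rot: [3.142, 0.0, 3.14]
contact_force: [-0.6, -0.6, -0.9]
opening: 0.0531
time: 29.68
tool_pos: [0.4916, 0.1208, 0.0211]
tool_rot: [3.142, 0.0, 3.14]
contact_force: [-1.3, -0.4, 6.1]
opening: 0.0529
```

```bash
python3 -m inch '[[[0,0,-0.4,0],[0,0,0,0],[0,0,0,0],[0,0,0,0]]]' -0.65; python3 -m inch '[[[0,0,-10,0],[0,0,-30,0],[0,0,-40,0],[-30,0,-40,0],[-40,0,-10,0],[0,0,0,0],[0,0,0,0]]]'; python3 - <<'E'
from h import *
w=cam('wrist'); s=observe(); print(s['tool_pos'],s['opening'])
cv2.imwrite('pics/w10.png',w['img'][0:240])
plan(.65,-.135,.13,np.pi+.1)
E
```

```text
time: 30.18
tool_pos: [0.4915, 0.1209, 0.0209]
tool_rot: [3.142, -0.0, 3.14]
contact_force: [-0.3, -0.2, -0.5]
opening: 0.0756
time: 31.05
tool_pos: [0.5603, 0.1207, 0.1505]
tool_rot: [-3.142, -0.002, 3.14]
contact_force: [0.5, 0.1, 0.6]
opening: 0.0757
[0.56010246 0.12071958 0.15041613] 0.07538758782463602
turn -0.102 shift [ -63.9 -263.4   20.4] q6 -1.49 t 31.1
```

View pics/w10.png

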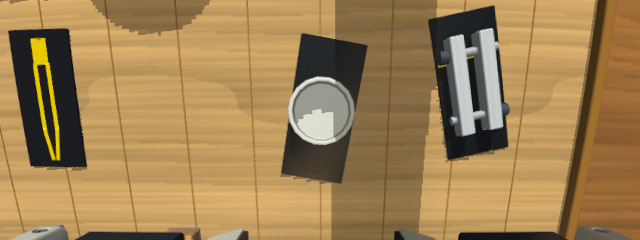

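The dish sits centred on its pad at (row 110, col 321), with no yellow showing. Next are the tweezers.

```bash
python3 -m inch '[[[0,0,0,-0.1],[-5,-30,0,-0.05],[-10,-45,0,0],[-10,-48,0,0],[-10,-48,0,0],[-10,-48,3,0],[-8,-36,3,0],[0,0,0,0],[0,0,0,0]]]' -0.4; python3 - <<'E'
from h import *
w=cam('wrist'); s=observe(); print(s['tool_pos'],s['tool_rot'])
for n,l in(('tweezers_center',.02),): print(n,[(d['at'],round(d['conf'],2),onplane(w,[d['at'][::-1]],l)[0].round(4)) for d in place_of('wrist',n)])
im=rectify(w,.58,.71,-.2,-.08,.024,4600)
for k in range(0,14):
    cv2.putText(im,f'{710-k*10}',(0,k*46+5),0,.35,(0,0,255)); cv2.line(im,(0,k*46),(600,k*46),(120,120,255),1)
    cv2.line(im,(k*46,0),(k*46,650),(120,120,255),1); cv2.putText(im,f'{-80-k*10+0}',(k*46,10),0,.35,(255,0,0))
cv2.imwrite('pics/c11.png',im)
E
```

```text
time: 32.22
tool_pos: [0.6492, -0.1231, 0.1445]
tool_rot: [3.14, -0.002, -2.993]
contact_force: [-0.2, 0.2, -0.4]
opening: 0.0646
[ 0.64942969 -0.12270311  0.14486457] [ 3.14060192e+00 -9.99429590e-04 -2.99244776e+00]
tweezers_center [([191.2, 312.5], 0.77, array([ 0.6509, -0.1317,  0.02  ]))]
```

View pics/c11.png

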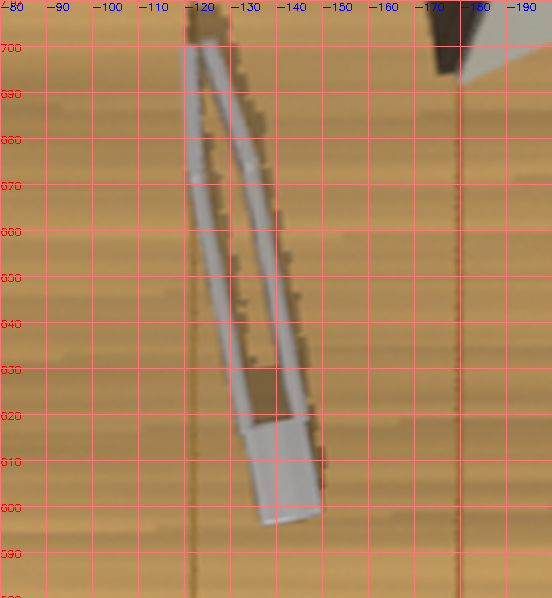

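The tweezers' centre is about (649,-133) mm, angle 0.198, points away from the robot and length 105 mm as given.

```bash
python3 -m inch '[[[0,0,20,-0.049],[0,0,30,0],[0,0,0,0]]]'; python3 - <<'E'
from h import *
plan(.649,-.1332,.016,np.pi+.198)
E
```

```text
time: 32.7
tool_pos: [0.6485, -0.1223, 0.093]
tool_rot: [3.139, -0.004, -2.943]
contact_force: [0.7, -0.1, -0.2]
opening: 0.0643
turn 0.001 shift [  1.6 -10.8  77. ] q6 -2.07 t 32.7
```

```bash
python3 -m inch '[[[1.5,-11,30,0],[0,0,25,0],[0,0,12,0],[0,0,5,0],[0,0,3,0],[0,0,0,0],[0,0,0,0]]]' -0.5; python3 - <<'E'
from h import *
plan(.649,-.1332,.016,np.pi+.198)
E
```

```text
time: 33.58
tool_pos: [0.6513, -0.1352, 0.0207]
tool_rot: [-3.141, 0.001, -2.944]
contact_force: [0.6, 0.7, 0.3]
opening: 0.0686
turn -0.001 shift [1.8 2.5 4.7] q6 -2.09 t 33.575
```

```bash
python3 -m inch '[[[1.5,2,2.5,0],[0,0,2,0],[0,0,0,0],[0,0,0,0]]]'; python3 -m inch '[[[0,0,0,0],[0,0,0,0],[0,0,0,0],[0,0,0,0],[0,0,0,0],[0,0,0,0],[0,0,0,0]]]' 1 10
```

```text
time: 34.08
tool_pos: [0.649, -0.1335, 0.0155]
tool_rot: [3.142, 0.0, -2.944]
contact_force: [0.8, -0.6, -0.2]
opening: 0.0687
time: 34.95
tool_pos: [0.649, -0.1335, 0.0155]
tool_rot: [3.141, -0.0, -2.944]
contact_force: [0.7, 0.6, 0.2]
opening: 0.016
```

```bash
python3 -m inch '[[[0,0,-5,0],[0,0,-20,0],[0,0,-30,0],[0,0,-20,0.11],[0,0,0,0.11],[0,0,0,0]]]'; python3 - <<'E'
from h import *
s=observe(); print(s['opening'])
plan(.479,-.1265,.04,np.pi-.022)
E
```

```text
time: 35.7
tool_pos: [0.6495, -0.1336, 0.0922]
tool_rot: [-3.141, 0.002, 3.12]
contact_force: [-0.3, -0.4, -0.4]
opening: 0.0158
0.015764368363309578
turn 0.0 shift [170.6   3.4  52.2] q6 -1.87 t 35.7
```

```bash
python3 -m inch '[[[35,0,0,0],[45,1,0,0],[45,1,0,0],[45,1,0,0],[0,0,20,0],[0,0,20,0],[0,0,12,0],[0,0,0,0],[0,0,0,0]]]'; python3 - <<'E'
from h import *
s=observe(); print(s['opening'])
plan(.479,-.1265,.0185,np.pi-.022)
E
```

```text
time: 36.83
tool_pos: [0.4796, -0.1268, 0.039]
tool_rot: [-3.141, 0.001, 3.119]
contact_force: [0.5, -0.0, 0.3]
opening: 0.0157
0.015744076688625333
turn -0.0 shift [ 0.6  0.3 20.5] q6 -1.96 t 36.825
```

```bash
python3 -m inch '[[[0.3,0.3,10,0],[0,0,5,0],[0,0,3,0],[0,0,0,0],[0,0,0,0]]]';  python3 -m inch '[[[0,0,0.7,0],[0,0,0,0]]]';python3 -m inch '[[[0,0,0.7,0],[0,0,0,0]]]';python3 -m inch '[[[0,0,0.6,0],[0,0,0,0]]]'
```

```text
time: 37.45
tool_pos: [0.4789, -0.1264, 0.0206]
tool_rot: [-3.142, 0.0, 3.119]
contact_force: [-0.4, -0.3, -0.3]
opening: 0.0157
time: 37.7
tool_pos: [0.4789, -0.1263, 0.0199]
tool_rot: [3.142, 0.0, 3.119]
contact_force: [0.9, 0.4, -0.7]
opening: 0.0155
time: 37.95
tool_pos: [0.4788, -0.1263, 0.0191]
tool_rot: [3.141, 0.0, 3.119]
contact_force: [-1.0, 0.0, -0.7]
opening: 0.0159
time: 38.2
tool_pos: [0.4789, -0.1263, 0.0185]
tool_rot: [3.142, 0.0, 3.119]
contact_force: [0.6, 0.2, -0.2]
opening: 0.0161
```

```bash
python3 -m inch '[[[0,0,0.5,0],[0,0,0,0]]]'; python3 -m inch '[[[0,0,0.5,0],[0,0,0,0]]]'
```

```text
time: 38.45
tool_pos: [0.4789, -0.1263, 0.0184]
tool_rot: [-3.142, 0.0, 3.119]
contact_force: [-1.3, 0.8, 4.6]
opening: 0.0159
time: 38.7
tool_pos: [0.4789, -0.1263, 0.0184]
tool_rot: [-3.141, 0.0, 3.119]
contact_force: [-3.4, 0.7, 10.2]
opening: 0.0161
```

```bash
python3 -m inch '[[[0,0,-0.7,0],[0,0,0,0],[0,0,0,0],[0,0,0,0]]]' 0.2; python3 -m inch '[[[0,0,-10,0],[0,0,-30,0],[0,0,-40,0],[-30,0,-40,0],[-40,0,-20,0],[0,0,0,0],[0,0,0,0]]]'; python3 - <<'E'
from h import *
w=cam('wrist'); s=observe(); print(s['tool_pos'],s['opening'])
cv2.imwrite('pics/w12.png',cv2.resize(w['img'][0:240,100:520],None,fx=1.9,fy=1.9,interpolation=cv2.INTER_CUBIC))
print('blk',rects(w,'black',.017,.08))
t=cam('top'); cv2.imwrite('pics/t12.png',cv2.resize(t['img'][85:225,170:450],None,fx=2.8,fy=2.8,interpolation=cv2.INTER_CUBIC))
E
```

```text
time: 39.2
tool_pos: [0.4788, -0.1263, 0.0181]
tool_rot: [3.141, -0.0, 3.119]
contact_force: [-0.4, -1.3, -0.2]
opening: 0.0369
time: 40.08
tool_pos: [0.5476, -0.1275, 0.1576]
tool_rot: [3.141, -0.002, 3.119]
contact_force: [0.3, 0.2, -0.5]
opening: 0.0369
[ 0.54728136 -0.12752616  0.15736774] 0.03671098183812535
blk [(767.1, -499.4, 119.3, 55.9, -0.797), (661.8, 26.8, 105.6, 55.4, 1.536), (611.7, 25.7, 98.8, 27.1, 1.538), (645.0, -51.0, 97.9, 21.0, -0.018), (491.7, 118.8, 118.9, 56.6, -0.174), (470.4, -125.9, 100.7, 54.9, -0.021), (458.3, -264.9, 118.8, 55.5, 0.172)]
```

View pics/w12.png

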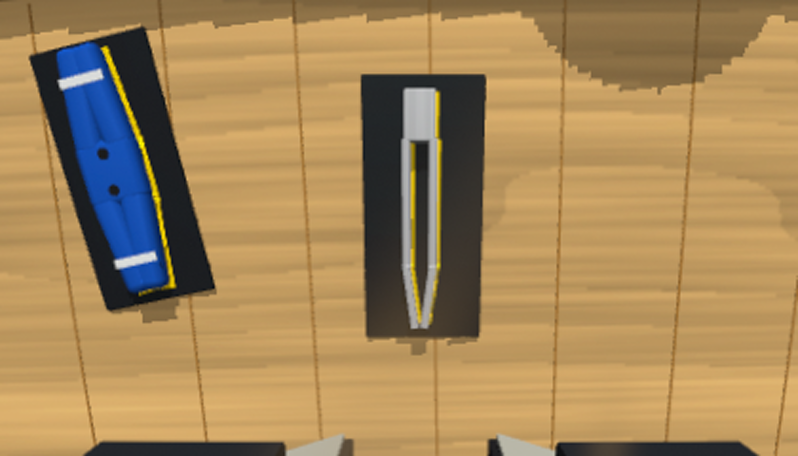

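The wing and tweezers both lie flat and aligned. The tweezers' mid col is 420 against pad mid 424 in the crop, about 2 mm towards -y. I quantify all the offsets numerically.

```bash
python3 - <<'E'
from h import *
w=cam('wrist')
def prof(cx,cy,a,z,lo,hi,what,us):
    # along-pad u, across v (mm); edges of mask across v
    v=np.arange(lo,hi,.25)
    hsv=cv2.cvtColor(w['img'],cv2.COLOR_BGR2HSV)
    out=[]
    for u in us:
        P=np.c_[cx+u*np.cos(a)-v*np.sin(a),cy+u*np.sin(a)+v*np.cos(a),np.full(len(v),z*1000)]/1000
        p=proj(w,P).astype(np.float32).reshape(1,-1,2)
        c=cv2.remap(hsv,p[...,0],p[...,1],1)[0].astype(int); 
        m={'pad':(c[:,2]<70)|((c[:,1]>150)&(c[:,0]>20)&(c[:,0]<35)), 'tw':(c[:,1]<60)&(c[:,2]>100),'wing':(c[:,0]>100)&(c[:,1]>120)}[what]
        i=np.where(m)[0]; out.append((u,v[i[0]],v[i[-1]],(v[i[0]]+v[i[-1]])/2) if len(i) else u)
    return out
print('tw pad',prof(479,-126.3,-.021,.017,-40,40,'pad',(-50,-30,0,30)))
print('tw',prof(479,-126.3,-.021,.027,-14,14,'tw',(-45,-20,0,20)))
print('wing pad',prof(458.3,-265,.180,.017,-35,35,'pad',(-50,-20,0,20,50)))
print('wing',prof(458.3,-265,.180,.029,-25,25,'wing',(-30,-10,10,30)),prof(458.3,-265,.180,.020,-25,25,'wing',(-30,-10,10,30)))
plan(.4788,-.1263,.04,np.pi-.022)
E
```

```text
tw pad [(-50, np.float64(-27.25), np.float64(27.75), np.float64(0.25)), (-30, np.float64(-27.0), np.float64(27.5), np.float64(0.25)), (0, np.float64(-27.0), np.float64(27.25), np.float64(0.125)), (30, np.float64(-27.25), np.float64(27.25), np.float64(0.0))]
tw [(-45, np.float64(-8.25), np.float64(5.25), np.float64(-1.5)), (-20, np.float64(-9.25), np.float64(6.0), np.float64(-1.625)), (0, np.float64(-9.25), np.float64(6.0), np.float64(-1.625)), (20, np.float64(-9.25), np.float64(6.0), np.float64(-1.625))]
wing pad [(-50, np.float64(-27.0), np.float64(28.0), np.float64(0.5)), (-20, np.float64(-27.25), np.float64(27.75), np.float64(0.25)), (0, np.float64(-27.5), np.float64(27.5), np.float64(0.0)), (20, np.float64(-27.75), np.float64(27.25), np.float64(-0.25)), (50, np.float64(-28.0), np.float64(27.5), np.float64(-0.25))]
wing [(-30, np.float64(-12.0), np.float64(13.0), np.float64(0.5)), (-10, np.float64(-14.0), np.float64(15.5), np.float64(0.75)), (10, np.float64(-14.0), np.float64(14.75), np.float64(0.375)), (30, np.float64(-11.25), np.float64(13.0), np.float64(0.875))] [(-30, np.float64(-16.75), np.float64(9.25), np.float64(-3.75)), (-10, np.float64(-18.75), np.float64(11.25), np.float64(-3.75)), (10, np.float64(-18.25), np.float64(11.5), np.float64(-3.375)), (30, np.float64(-15.5), np.float64(9.5), np.float64(-3.0))]
turn -0.001 shift [ 6.870e+01 -1.000e-01  1.174e+02] q6 -1.91 t 40.225
```

The tweezers are 1.7 mm off across and parallel. There is plenty of time, so I mend it.

```bash
python3 -m inch '[[[34,0,20,0],[35,0,30,0],[0,0,30,0],[0,0,28,0],[0,0,15,0],[0,0,5,0],[0,0,0,0],[0,0,0,0]]]'; python3 -m inch '[[[0,0,0,0],[0,0,0,0],[0,0,0,0],[0,0,0,0],[0,0,0,0]]]' 1 10
```

```text
time: 41.22
tool_pos: [0.4804, -0.1266, 0.031]
tool_rot: [-3.141, 0.001, 3.119]
contact_force: [-0.0, -0.6, 0.5]
opening: 0.0365
time: 41.85
tool_pos: [0.4799, -0.1263, 0.0302]
tool_rot: [3.141, 0.0, 3.119]
contact_force: [0.0, 0.1, -0.1]
opening: 0.0003
```

The fingers closed just above the tweezers without contact (TCP 30 mm, tweezers' top 27 mm). I reopen and go lower.

```bash
python3 -m inch '[[[0,0,0,0],[0,0,0,0],[0,0,0,0],[0,0,0,0],[1,0,0,0],[0,0,6,0],[0,0,5,0],[0,0,0,0],[0,0,0,0]]]' 0.2; python3 -m inch '[[[0,0,0,0],[0,0,0,0],[0,0,0,0],[0,0,0,0],[0,0,0,0]]]' 1 10;  python3 -m inch '[[[0,0,-2,0],[0,0,-2,0],[0,1.7,0,0],[0,0,0,0],[0,0,0,0]]]'
```

```text
time: 42.98
tool_pos: [0.4789, -0.1263, 0.0191]
tool_rot: [3.141, -0.0, 3.119]
contact_force: [0.2, -0.7, -0.2]
opening: 0.0368
time: 43.6
tool_pos: [0.4789, -0.1263, 0.0193]
tool_rot: [3.142, 0.0, 3.119]
contact_force: [0.1, -0.3, 1.3]
opening: 0.0157
time: 44.22
tool_pos: [0.4789, -0.1246, 0.0232]
tool_rot: [3.141, -0.0, 3.119]
contact_force: [0.5, -0.3, -0.7]
opening: 0.0158
```

```bash
python3 -m inch '[[[0,0,2,0],[0,0,1,0],[0,0,0,0],[0,0,0.5,0],[0,0,0,0]]]'; python3 -m inch '[[[0,0,0.6,0],[0,0,0,0]]]';python3 -m inch '[[[0,0,0.6,0],[0,0,0,0]]]'
```

```text
time: 44.85
tool_pos: [0.4789, -0.1246, 0.0197]
tool_rot: [3.142, 0.0, 3.119]
contact_force: [-0.5, 0.5, -0.6]
opening: 0.0163
time: 45.1
tool_pos: [0.479, -0.1246, 0.0193]
tool_rot: [-3.142, 0.0, 3.119]
contact_force: [-0.8, -0.1, 2.8]
opening: 0.0158
time: 45.35
tool_pos: [0.479, -0.1246, 0.0193]
tool_rot: [-3.141, 0.0, 3.119]
contact_force: [-2.6, 1.2, 10.1]
opening: 0.0158
```

```bash
python3 -m inch '[[[0,0,-0.8,0],[0,0,0,0],[0,0,0,0],[0,0,0,0]]]' 0.2; python3 -m inch '[[[0,0,-10,0],[0,0,-30,0],[0,0,-40,0],[-30,0,-40,0],[-40,0,-20,0],[0,0,0,0],[0,0,0,0]]]'; python3 - <<'E'
from h import *
w=cam('wrist'); hsv=cv2.cvtColor(w['img'],cv2.COLOR_BGR2HSV); v=np.arange(-14,14,.25); a=-.021
for u in(-45,-20,0,20):
    P=np.c_[479+u*np.cos(a)-v*np.sin(a),-126.2+u*np.sin(a)+v*np.cos(a),np.full(len(v),27.)]/1000
    c=cv2.remap(hsv,*np.split(proj(w,P).astype(np.float32).reshape(1,-1,2),2,-1),1)[0].astype(int)
    i=np.where((c[:,1]<60)&(c[:,2]>100))[0]; print(u,v[i[0]],v[i[-1]])
t,s=cam('top'),cam('scene')
for n in('wing_center','clamp_center','dish_center','tweezers_center','paint_jar','sanding_block'):
    print(n,[(d['at'],round(d['conf'],2),onplane(t,[d['at'][::-1]],.02)[0].round(3)) for d in place_of('top',n)][:2],[(d['at'],round(d['conf'],2)) for d in place_of('scene',n)][:2])
E
```

```text
time: 45.85
tool_pos: [0.4788, -0.1246, 0.0191]
tool_rot: [3.141, -0.0, 3.119]
contact_force: [-0.9, -0.2, 0.7]
opening: 0.0365
time: 46.72
tool_pos: [0.5476, -0.1258, 0.1587]
tool_rot: [3.141, -0.002, 3.119]
contact_force: [0.3, 0.5, -0.1]
opening: 0.0371
-45 -6.75 7.25
-20 -7.75 8.25
0 -7.5 8.0
20 -7.5 8.0
wing_center [([187.0, 410.2], 0.69, array([ 0.466, -0.268,  0.02 ]))] [([202.2, 195.3], 0.58), ([254.5, 153.6], 0.2)]
clamp_center [([184.5, 215.7], 0.93, array([0.477, 0.246, 0.02 ]))] [([249.6, 429.9], 0.71)]
dish_center [([247.4, 383.5], 0.89, array([ 0.308, -0.193,  0.02 ])), ([179.1, 263.1], 0.7, array([0.49, 0.12, 0.02]))] [([199.4, 421.7], 0.97), ([178.7, 253.5], 0.59)]
tweezers_center [([179.6, 265.4], 0.4, array([0.489, 0.114, 0.02 ]))] [([220.5, 251.5], 0.74)]
paint_jar [([127.6, 408.3], 0.38, array([ 0.627, -0.269,  0.02 ]))] [([254.3, 152.5], 0.66)]
sanding_block [([122.1, 310.7], 0.79, array([ 0.644, -0.007,  0.02 ]))] [([283.6, 276.9], 0.63)]
```

The tweezers are now centred to about 0.3 mm. The jar and block are unmoved within the networks' noise. I hand in.

```bash
python3 -m inch '[[[0,0,0,0],[0,0,0,0]]]'; python3 -c "
from cell import *
print(hand_in())"
```

```text
time: 47.72
tool_pos: [0.5489, -0.1262, 0.1593]
tool_rot: [3.142, 0.0, 3.119]
contact_force: [-0.3, -0.1, -0.4]
opening: 0.0366
the job is handed in; nothing more can be done
None
```

I placed the wing, clamp, dish and tweezers on their pads in the order asked. Each was lowered until light contact (4–10 N) and then released. The job was handed in at about 48 s with the gripper clear.

| Part | Last check against its pad |
|---|---|
| Wing | about 1–2 mm off across the pad, within 0.6° |
| Clamp | about 1.5 mm off across the pad, aligned by eye |
| Dish | centred, no yellow showing |
| Tweezers | first 1.7 mm off, so I regripped and shifted them; now within about 0.3 mm and parallel |

- **Left as is:** I did not correct the wing or clamp offsets.
- **Wing reading:** for the wing, the last wrist-camera profile ran from about +0.6 to −3.5 mm depending on the height assumed for its edges. I trusted the more direct view, which gave 1–2 mm.
- **Bystanders:** the networks put the jar and sanding block within about 7 mm of their first readings, which is their usual scatter. The fingers were never brought down near either.
- **Overhead reading:** the network misread the tweezers in the overhead view (low confidence, on the dish). The wrist-camera profile and the other fixed camera agree they are on their pad.
- **Not seen:** the viewer refused my last overhead picture because the limit of 16 was reached. The final tray check was by numbers only.

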